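# Mesh the turning knob and bring the cam dial to its mark

### The arm

A 6-joint arm with a two-finger parallel gripper is mounted at the origin on the work surface. World frame = base frame: x ahead of the robot, y to its left, z up, the work surface at z = 0. Lengths are in m, angles in rad, forces in N, time in s.
With the tool pointing down it reaches from about 0.3 to 0.875 m from the base axis. Payload 6.4 kg.
Tool frame: the origin (TCP) lies where the fingers leave the gripper's body, on its centre line; the fingertips stand 73 mm ahead of it and the grasp point (between the pads) lies 54 mm ahead of it; z points along the fingers, y is the line along which they close (so a half turn about z gives the same grasp; the last joint's range is limited). The gripper opens to 85 mm and grips with 20 to 120 N. Pads are 22 mm wide; open, the fingers measure 114 mm over their backs; the gripper's body (76 mm by 85 mm) begins 54 mm behind the grasp point. The pads swing forward as they close: fully open they stand 13 mm farther back than shut.
Start: joints at [0.936, 0.181, 1.607, -0, 1.354, -0.206], TCP at [0.239, 0.523, 0.304] pointing down, gripper open.
Joint ranges: [-2.99, 2.99], [-0.89, 2.07], [0.3, 2.58], [-1.14, 4.28], [0, 2.63], [-3.12, 3.12]. Speed limits (rad/s): [2.57, 2.57, 3.01, 3.14, 3.14, 3.14].

### API

Orientations are given as a unit quaternion [w, x, y, z].
In Python, from bench import ctrl gives the robot as it stands.
- The arm moves only by the tool carry_out, never from a script. Its argument "steps" is one flat list of numbers, 7 for each row, row after row: the shift along the tool's x, y, z in m, then the turn, a rotation vector about the tool's x, y, z in rad, then the opening, from 0 (shut) to 1 (fully open). In form: [dx, dy, dz, wx, wy, wz, claw, dx, dy, dz, wx, wy, wz, claw, ...]. A call has 1 to 20 rows; each row is the pose to reach, as a shift and turn from the pose commanded when the call began, along the tool's axes at that moment; what a row does not reach only later rows make up. A row lasts 1/10 s, in which the tool goes at most 50 mm and 8.59 degrees, less where a joint would pass 70% of its speed; a pose out of reach is approached as far as the arm can. A call with a gripper value outside its range is refused whole. The fingers move at their own pace and stop on an object; the grip force is fixed at half the most. Time passes only in rows, so rows that repeat a pose let the fingers close. It gives the time, the measured TCP pose, the force, the opening and the grip force at its end, in the units of the state.
- ctrl.get_obs(): the state, without advancing time (a new reading comes with each control period).
- ctrl.camera(name): name is "scene" or "side" or "wrist"; returns the picture (384x512x3 uint8, red, green, blue); there is no depth.
- ctrl.camera_params(name): a dict with "vertical_fov" (degrees; the focal length in pixels is half the picture's height over the tangent of half this angle, whatever the lens; pixels are square), "cx", "cy" (the principal point, pixels), "k1" (the pictures are not rectified: a ray, as slopes to the right and down, at radius r is drawn at 1 + k1 r^2 times it, then the intrinsics apply), "cam_to_world" (4x4, takes a point from camera to world coordinates); the wrist camera has in their place "hand_eye" (4x4, takes a point from camera to tool coordinates, whose origin is the TCP and whose axes are the flange's). Camera axes: x right, y down, z forward; pixel columns grow to the right and rows downward; lengths in m; the calibration is good to about 2 mm. A picture is of the moment at which its call begins: read the wrist's pose just before it. camera_params takes no time and is no camera call.
- ctrl.hand_in(): hands the job in; it is judged then, once.
The state is a dict: "time_s": time; "q": joint angles; "dq": joint speeds; "joint_efforts": joint torques, N m; "eef_pos": TCP position; "eef_rot": TCP orientation; "wrist_force": force on the tool from outside, world axes, zero at the start; "torque": the same for the moment, N m; "opening": opening from 0.0 (shut) to 1.0 (fully open); "grasp_force": force on a finger pad.
Only numpy, scipy, OpenCV 4.12 (cv2) and the standard library are available. Lean on these libraries where they do the work, as an engineer would, in place of code of your own. Each camera call takes 0.05 s, during which the arm holds its last target. There are 200 camera calls.

### The job

Ease the black turning knob down while rocking it by feel as needed until its hidden teeth drop into the dial's collar and it sits fully home, never forcing tooth against tooth with more than 25 N. Then, with the knob in mesh, turn the dial clockwise until its long mark lines up with the fixed pointer, and let go, leaving the injectors and the loose holder where they are.

Things in the scene. Friction and masses are not known exactly. Their poses are not given: they have to be found in the camera images.
- unit: hand-turning unit of an injector cam box: grey cast box fixed to the bench, top at z = 61 mm; base flange spans x -85..85, y -90..180 mm. Origin: on the bench, on the vertical spindle axis (axis of knob and dial); x points from the spindle to the fixed pointer. A black steel sleeve (diameter 72 mm at its foot, top at z = 123 mm, steel cap to 139 mm) stands on it at y = +125 mm
- pointer (a point): tip of the fixed steel pointer on the unit's top face, 61.5 mm from the spindle axis along the unit's +x, at z = 70 mm; the pointer is 7 mm wide, reaches out to 85 mm from the axis, and its top is at z = 70 mm
- drive (a joint): angle (rad) of the steel dial about the spindle axis: 0 when its long mark is at the pointer, positive when the mark stands counter-clockwise of it seen from above. It starts 0.5 to 1.1 rad counter-clockwise, turns stiffly (about 0.12 N m) and stays where it is left; travel -2..2
- dial: the steel dial: disc of diameter 116 mm, top at z = 70 mm, with a dark ring collar (outside 72, inside 64 mm diameter, top at z = 92 mm) in which six upright teeth stand at 60 degree pitch, tips at z = 82 mm, hidden under the knob. Origin on the spindle axis at bench height; x points to the long mark
- mark (a point): the outer end of the dial's long black mark, 56 mm from the axis, at z = 70 mm; the mark is 4 mm wide and runs from 37 to 58 mm radius; small ticks every 15 degrees are thinner and shorter
- quill (a joint): how far the knob has been pushed down (m): 0 raised (it starts within 1.5 mm of that); somewhere from 0.004 to 0.0065 tooth tips meet tooth tips (fitting heights differ; hard: 1 mm of give per 20 N; turn the knob up to 60 degrees, lightly pressed, until they drop in); 0.015 fully home on its end stop. It slides stiffly (about 2.5 N of push downwards) and stays where it is left
- knob: the turning knob: round, black, knurled, diameter 40 mm, 36 mm high (z = 116..152 mm when raised), on a 24 mm neck over a steel disc (diameter 61, top at z = 104 to 107 mm when raised) with six downward teeth at 60 degree pitch. Turns freely and endlessly on the spindle axis. Nothing outside tells where its teeth stand; in mesh it has about 0.13 rad of play before it drives the dial
- knob_grip (a point): the point on the spindle axis at mid-height of the knob (z = 134 mm when raised, 119 mm when home), where to grip it from above: fingertips then reach 19 mm lower, just clear of the disc
- injector_a: a loose steel injector, 145 mm long and 24 mm high, lying on the bench beside the unit; origin under its middle, x along it. Bystander
- injector_b: another loose injector like it, lying beyond the unit. Bystander
- holder: a loose black steel injector holder, a flanged cylinder of diameter 72 mm at its foot and 54 mm above, 85 mm high, upright on the bench beyond the unit; origin under its centre. Bystander

How it is judged:
By the outcome, as a careful person would: the job done as asked, in the order asked, and still so for the second after the job is handed in, with the robot touching nothing.
It also fails if it takes over 64 s, if anything falls off the work surface, if the arm or the gripper's body presses on something with over 40 N, if the wrist force passes 120 N, or if a joint passes its speed limit or range.

## Working session

There is one attempt and no reset: what is moved stays moved. The work goes in short steps, Python scripts to look and compute and a tool call to move; the robot and the scene stay as the last step left them, time stands still between calls to the robot, and variables do not carry over. Pictures are saved under pics/ and viewed, at most 10 in all, crops included, and the job is handed in when it is done.

Besides the shell and the picture viewer there is one more tool, called after "Emit:" by a JSON object that holds its "method" and its "body", one argument or row to a line. carry_out: Moves the arm, as the interface text tells. Its arguments: {"type":"object","properties":{"steps":{"type":"array"}},"required":["steps"]}

```bash
mkdir -p pics
cat > h.py <<'E'
import numpy as np, cv2
from bench import ctrl
from scipy.spatial.transform import Rotation as R
def pose(o):
    q=o["eef_rot"]; T=np.eye(4); T[:3,:3]=R.from_quat([q[1],q[2],q[3],q[0]]).as_matrix(); T[:3,3]=o["eef_pos"]; return T
def snap(n,f=None):
    o=ctrl.get_obs(); p=ctrl.camera_params(n); im=ctrl.camera(n)
    C=pose(o)@np.array(p["hand_eye"]) if n=="wrist" else np.array(p["cam_to_world"])
    if f: cv2.imwrite(f,im[:,:,::-1])
    return im,p,C
def onplane(p,C,uv,z):
    f=192/np.tan(np.radians(p["vertical_fov"]/2)); k=p["k1"]
    d=(np.atleast_2d(uv)-[p["cx"],p["cy"]])/f; s=d.copy()
    for _ in range(20): s=d/(1+k*(s**2).sum(1,keepdims=True))
    r=np.c_[s,np.ones(len(s))]@C[:3,:3].T
    return C[:3,3]+r*((z-C[2,3])/r[:,2:])
def proj(p,C,X):
    f=192/np.tan(np.radians(p["vertical_fov"]/2)); c=(np.atleast_2d(X)-C[:3,3])@C[:3,:3]
    s=c[:,:2]/c[:,2:]; s=s*(1+p["k1"]*(s**2).sum(1,keepdims=True)); return s*f+[p["cx"],p["cy"]]
E
python3 - <<'E'
from h import *
a=[snap(n)for n in("scene","side","wrist")]
for n,x in zip("scene side wrist".split(),a):
    np.savez("/tmp/"+n,im=x[0],C=x[2]); print(n,x[1]["vertical_fov"],x[1]["k1"],x[2].round(3).tolist())
cv2.imwrite("pics/a.png",cv2.resize(np.vstack([np.hstack([a[0][0],a[1][0]])])[:,:,::-1],(800,300)))
cv2.imwrite("pics/w.png",a[2][0][:,:,::-1])
print(ctrl.get_obs())
E
```

```text
scene 48.84545012004093 -0.11005488624879349 [[0.31, 0.527, -0.792, 1.368], [0.951, -0.18, 0.252, -0.269], [-0.009, -0.831, -0.556, 0.643], [0.0, 0.0, 0.0, 1.0]]
side 53.37333904718277 -0.023096539720846878 [[0.99, -0.093, 0.102, 0.534], [-0.138, -0.724, 0.675, -0.658], [0.011, -0.683, -0.73, 0.811], [0.0, 0.0, 0.0, 1.0]]
wrist 66.18685715617684 -0.030572237584577958 [[0.415, 0.866, 0.279, 0.166], [0.91, -0.395, -0.128, 0.556], [-0.001, 0.307, -0.952, 0.374], [0.0, 0.0, 0.0, 1.0]]
{'time_s': 0.15, 'q': array([ 9.35726680e-01,  1.81383485e-01,  1.60774726e+00, -4.44911636e-06,
        1.35380234e+00, -2.06286258e-01]), 'dq': array([ 0.00168383, -0.00227373, -0.00310654,  0.00011127, -0.00093669,
        0.00065574]), 'joint_efforts': array([ 4.91331612e-04, -4.45263469e+01, -3.51692533e+01, -1.32558284e-04,
        5.90262789e-03,  2.63724615e-05]), 'eef_pos': array([0.23885203, 0.52269811, 0.30319869]), 'eef_rot': array([-2.71718754e-04,  2.12752572e-01,  9.77105877e-01, -6.12666292e-04]), 'wrist_force': array([1.11051673, 0.63956971, 0.58574631]), 'torque': array([-0.0233608 ,  0.00616235, -0.02280512]), 'grasp_force': 0.0, 'opening': 1.001488104638719}
```

View pics/a.png

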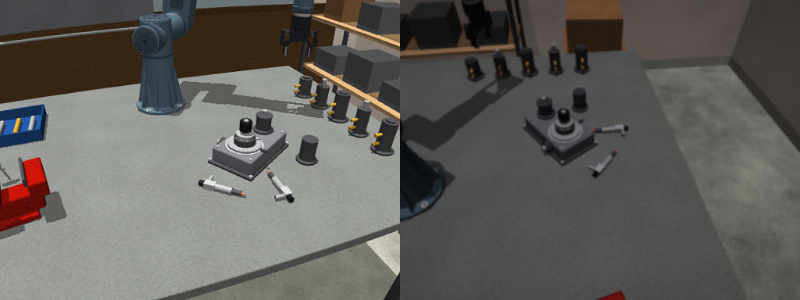

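View pics/w.png

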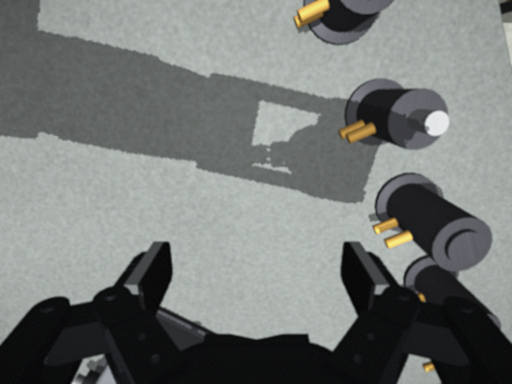

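The overview shows the unit mid-bench, with the knob at about (315,156) in scene and (208,141) in side. The wrist camera isn't looking at it yet. Next: enlarged crops.

Run:
```python
from h import *
o=[]
for n,(x,y) in (("scene",(255,130)),("side",(150,100))):
    im=np.load("/tmp/%s.npz"%n)["im"][y:y+110,x:x+140]
    o.append(cv2.resize(im,(400*1,314),interpolation=cv2.INTER_CUBIC))
o[1]=cv2.convertScaleAbs(o[1],alpha=1.6)
cv2.imwrite("pics/c.png",np.hstack(o)[:,:,::-1])
```

```text
(no output)
```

View pics/c.png

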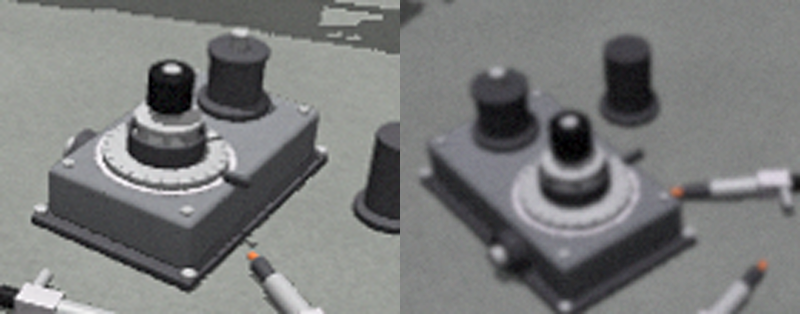

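Crops: knob top is at scene (315,154) and side (209,141), the sleeve cap at scene (338,143) and side (183,125). The pointer sits right of the dial, near scene (338,192).

Run:
```python
from h import *
for n,a in(("scene",[(315.2,153.8,.152),(338.3,142.6,.139),(255+236/2.857,130+178/2.857,.068)]),("side",[(209.2,141.3,.152),(183.3,125.2,.139),(150+230/2.857,100+155/2.857,.068)])):
    p=ctrl.camera_params(n);C=np.array(p["cam_to_world"])
    for u,v,z in a: print(n,onplane(p,C,(u,v),z).round(4))
T=pose(ctrl.get_obs()); print(T.round(3)); print(np.array(ctrl.camera_params("wrist")["hand_eye"]).round(3))
```

```text
scene [[0.5297 0.1662 0.152 ]]
scene [[0.4687 0.2644 0.139 ]]
scene [[0.5919 0.2054 0.068 ]]
side [[0.5313 0.1711 0.152 ]]
side [[0.4607 0.2712 0.139 ]]
side [[0.5901 0.2079 0.068 ]]
[[-0.909  0.416 -0.001  0.239]
 [ 0.416  0.909 -0.001  0.523]
 [ 0.    -0.001 -1.     0.303]
 [ 0.     0.     0.     1.   ]]
[[ 0.001 -0.951 -0.308  0.08 ]
 [ 1.     0.001  0.001  0.   ]
 [-0.001 -0.308  0.951 -0.07 ]
 [ 0.     0.     0.     1.   ]]
```

Emit:
{"method": "carry_out", "body": {
  "steps": [-0.467, -0.2, 0, 0, 0, 0, 1, -0.467, -0.2, 0, 0, 0, 0, 1, -0.467, -0.2, 0, 0, 0, 0, 1, -0.467, -0.2, 0, 0, 0, 0, 1, -0.467, -0.2, 0, 0, 0, 0, 1, -0.467, -0.2, 0, 0, 0, 0, 1, -0.467, -0.2, 0, 0, 0, 0, 1, -0.467, -0.2, 0, 0, 0, 0, 1, -0.467, -0.2, 0, 0, 0, 0, 1, -0.467, -0.2, 0, 0, 0, 0, 1, -0.467, -0.2, 0, 0, 0, 0, 1, -0.467, -0.2, 0, 0, 0, 0, 1, -0.467, -0.2, 0, 0, 0, 0, 1, -0.467, -0.2, 0, 0, 0, 0, 1]
}}

```text
time_s: 1.55
eef_pos: [0.5796, 0.1484, 0.3038]
eef_rot: [-0.0, 0.212, 0.977, 0.0]
wrist_force: [0.0, 0.2, -0.1]
opening: 1.004
grasp_force: 0.0
```

Run:
```python
from h import *
im,p,C=snap("wrist","pics/w2.png"); np.savez("/tmp/w2",im=im,C=C)
o=ctrl.get_obs(); print(o["time_s"],o["q"].round(3),o["eef_pos"],o["wrist_force"]); print(C.round(3).tolist())
```

```text
1.6 [ 0.052  0.232  1.546  0.     1.364 -1.092] [0.57963733 0.14842111 0.30392323] [-0.58476807  0.88179881 -0.3992292 ]
[[0.413, 0.866, 0.28, 0.507], [0.911, -0.394, -0.126, 0.182], [0.001, 0.307, -0.952, 0.374], [0.0, 0.0, 0.0, 1.0]]
```

View pics/w2.png

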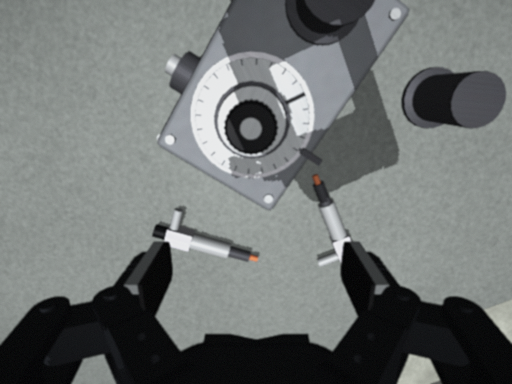

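Now the dial shows clearly: knob centre about (251,127), long mark around (295,98), pointer tip about (301,151).

Run:
```python
from h import *
d=np.load("/tmp/w2.npz");im=d["im"];C=d["C"];p=ctrl.camera_params("wrist")
g=cv2.cvtColor(im,cv2.COLOR_RGB2GRAY)
# knob black blob
m=((g<40)*255).astype(np.uint8); n,l,s,c=cv2.connectedComponentsWithStats(m)
for i in range(1,n):
    if s[i,4]>40 and 180<c[i][0]<340 and 60<c[i][1]<200:
        q=np.argwhere(l==i)[:,::-1].astype(np.float32); r=cv2.minAreaRect(q); print(s[i],c[i].round(1),r)
k=onplane(p,C,(251,127.5),.152)[0]; print("knobtop",k)
# dial: bright disc, convex hull circle
m=((g>185)*255).astype(np.uint8); n,l,s,c=cv2.connectedComponentsWithStats(m)
q=np.argwhere(m[45:190,180:325]>0)[:,::-1]+[180,45]
h=cv2.convexHull(q.astype(np.int32))[:,0]; P=onplane(p,C,h,.070)[:,:2]
A=np.c_[2*P,np.ones(len(P))];x=np.linalg.lstsq(A,(P**2).sum(1),rcond=None)[0]; print("dial",x[:2],np.sqrt(x[2]+x[:2]@x[:2]),np.ptp(h,axis=0))
cv2.imwrite("pics/d.png",cv2.resize(im[40:200,170:340],(680,640),interpolation=cv2.INTER_CUBIC)[:600,:,::-1])
```

```text
[ 226  101   51   52 1407] [253.5 124.7] ((251.0, 126.5), (51.0, 50.0), 90.0)
knobtop [0.52866593 0.16781843 0.152     ]
dial [0.52799021 0.16737933] 0.06242081352239645 [124 120]
```

View pics/d.png

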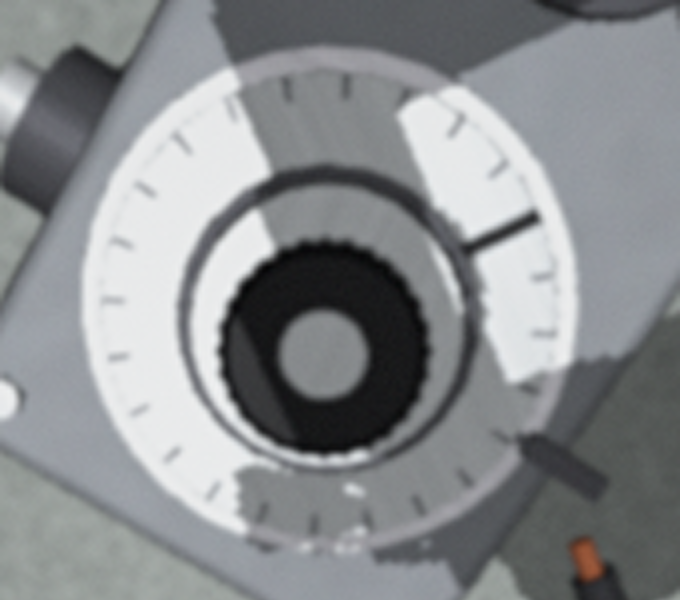

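Run:
```python
from h import *
d=np.load("/tmp/w2.npz");C=d["C"];p=ctrl.camera_params("wrist")
f=lambda u,v,z:onplane(p,C,(170+u/4,40+v/4),z)[0]
k=f(323,353,.152);c=np.array([.5282,.1675])
mo,mi,t,e=f(538,214,.07),f(470,247,.07),f(524,437,.07),f(600,488,.07)
an=lambda v:np.degrees(np.arctan2(v[1],v[0]))
print(k); 
for x in(mo,mi,t,e):print(x[:2],np.hypot(*(x[:2]-c)),an(x[:2]-c))
print(an(mo-mi),an(e-t))
T=pose(ctrl.get_obs());print(T[:3,:3].T@(np.array([*c,.134+.054])-T[:3,3]))
```

```text
[0.52909158 0.16741723 0.152     ]
[0.52821607 0.22479223] 0.057292235678631044 89.9839306615425
[0.52857417 0.20642474] 0.03892653380780646 89.44925819349255
[0.5785532 0.2008753] 0.060409890794063816 33.53736357828966
[0.59953223 0.21416743] 0.08524164005083727 33.19377295869301
91.11691272175821 32.35799746963432
[ 0.05467544 -0.00392402  0.1159448 ]
```

Drive is about 0.98 rad, and all the radii match the given sizes. Moving over the knob, going down, and closing.

Emit:
{"method": "carry_out", "body": {
  "steps": [0.03, -0.002, 0, 0, 0, 0, 1, 0.055, -0.004, 0, 0, 0, 0, 1, 0.055, -0.004, 0.04, 0, 0, 0, 1, 0.055, -0.004, 0.08, 0, 0, 0, 1, 0.055, -0.004, 0.1, 0, 0, 0, 1, 0.055, -0.004, 0.116, 0, 0, 0, 1, 0.055, -0.004, 0.116, 0, 0, 0, 1, 0.055, -0.004, 0.116, 0, 0, 0, 0.7, 0.055, -0.004, 0.116, 0, 0, 0, 0.55, 0.055, -0.004, 0.116, 0, 0, 0, 0, 0.055, -0.004, 0.116, 0, 0, 0, 0, 0.055, -0.004, 0.116, 0, 0, 0, 0, 0.055, -0.004, 0.116, 0, 0, 0, 0, 0.055, -0.004, 0.116, 0, 0, 0, 0]
}}

```text
time_s: 3.0
eef_pos: [0.5295, 0.1662, 0.1884]
eef_rot: [0.001, 0.213, 0.977, 0.0]
wrist_force: [2.5, 1.6, 2.7]
opening: 0.454
grasp_force: 59.9
```

Emit:
{"method": "carry_out", "body": {
  "steps": [0, 0, 0.001, 0, 0, 0, 0, 0, 0, 0.002, 0, 0, 0, 0, 0, 0, 0.0025, 0, 0, 0, 0, 0, 0, 0.0025, 0, 0, 0, 0]
}}

```text
time_s: 3.4
eef_pos: [0.5294, 0.1662, 0.1855]
eef_rot: [0.001, 0.213, 0.977, 0.0]
wrist_force: [5.3, 1.9, 0.6]
opening: 0.45
grasp_force: 60.0
```

Emit:
{"method": "carry_out", "body": {
  "steps": [0, 0, 0.0005, 0, 0, 0, 0, 0, 0, 0.001, 0, 0, 0, 0, 0, 0, 0.001, 0, 0, 0, 0]
}}

```text
time_s: 3.7
eef_pos: [0.5294, 0.1662, 0.1846]
eef_rot: [0.001, 0.213, 0.977, 0.0]
wrist_force: [3.9, 2.7, 1.9]
opening: 0.454
grasp_force: 60.1
```

Emit:
{"method": "carry_out", "body": {
  "steps": [0, 0, 0.0005, 0, 0, 0, 0, 0, 0, 0.0005, 0, 0, 0, 0]
}}

```text
time_s: 3.9
eef_pos: [0.5294, 0.1663, 0.1842]
eef_rot: [0.001, 0.213, 0.977, 0.0]
wrist_force: [5.1, 2.9, 1.6]
opening: 0.454
grasp_force: 60.1
```

Emit:
{"method": "carry_out", "body": {
  "steps": [0, 0, 0.0005, 0, 0, 0, 0, 0, 0, 0.0005, 0, 0, 0, 0]
}}

```text
time_s: 4.1
eef_pos: [0.5294, 0.1663, 0.184]
eef_rot: [0.001, 0.213, 0.977, 0.0]
wrist_force: [3.9, 2.6, 5.0]
opening: 0.453
grasp_force: 60.4
```

Emit:
{"method": "carry_out", "body": {
  "steps": [0, 0, 0.0003, 0, 0, 0, 0, 0, 0, 0.0003, 0, 0, 0, 0]
}}

```text
time_s: 4.3
eef_pos: [0.5295, 0.1662, 0.1839]
eef_rot: [0.001, 0.213, 0.977, 0.0]
wrist_force: [3.0, 2.2, 7.3]
opening: 0.45
grasp_force: 60.6
```

Emit:
{"method": "carry_out", "body": {
  "steps": [0, 0, 0, 0, 0, 0.04, 0, 0, 0, 0, 0, 0, 0.08, 0, 0, 0, 0, 0, 0, 0.08, 0]
}}

```text
time_s: 4.6
eef_pos: [0.5294, 0.1662, 0.1839]
eef_rot: [0.001, 0.252, 0.968, 0.0]
wrist_force: [2.8, 2.2, 7.4]
opening: 0.452
grasp_force: 60.5
```

Run:
```python
from h import *
o=ctrl.get_obs();print(o["torque"],o["wrist_force"],o["q"],o["eef_pos"])
```

```text
[ 0.40653724 -0.44061817 -0.0555546 ] [2.75280462 2.2003915  7.35596732] [ 9.02867485e-02  2.74693760e-01  1.75608674e+00  1.26585699e-04
  1.10943276e+00 -9.70574631e-01] [0.52943618 0.16624119 0.18385429]
```

Emit:
{"method": "carry_out", "body": {
  "steps": [0, 0, 0, 0, 0, 0.04, 0, 0, 0, 0, 0, 0, 0.08, 0, 0, 0, 0, 0, 0, 0.08, 0]
}}

```text
time_s: 4.9
eef_pos: [0.5295, 0.1662, 0.1839]
eef_rot: [0.001, 0.291, 0.957, 0.0]
wrist_force: [3.4, 2.3, 7.2]
opening: 0.452
grasp_force: 60.5
```

Emit:
{"method": "carry_out", "body": {
  "steps": [0, 0, 0, 0, 0, 0.04, 0, 0, 0, 0, 0, 0, 0.08, 0, 0, 0, 0, 0, 0, 0.08, 0]
}}

```text
time_s: 5.2
eef_pos: [0.5295, 0.1662, 0.1839]
eef_rot: [0.001, 0.329, 0.944, 0.0]
wrist_force: [2.1, 3.2, 6.0]
opening: 0.449
grasp_force: 60.5
```

Emit:
{"method": "carry_out", "body": {
  "steps": [0, 0, 0.0003, 0, 0, 0, 0, 0, 0, 0.0003, 0, 0, 0, 0]
}}

```text
time_s: 5.4
eef_pos: [0.5295, 0.1662, 0.1837]
eef_rot: [0.001, 0.328, 0.945, 0.0]
wrist_force: [3.0, 2.3, 6.6]
opening: 0.451
grasp_force: 60.6
```

Emit:
{"method": "carry_out", "body": {
  "steps": [0, 0, 0.0004, 0, 0, 0, 0, 0, 0, 0.0004, 0, 0, 0, 0]
}}

```text
time_s: 5.6
eef_pos: [0.5295, 0.1662, 0.1835]
eef_rot: [0.001, 0.328, 0.945, 0.0]
wrist_force: [1.7, 2.7, 8.7]
opening: 0.455
grasp_force: 60.8
```

Emit:
{"method": "carry_out", "body": {
  "steps": [0, 0, 0, 0, 0, 0.04, 0, 0, 0, 0, 0, 0, 0.08, 0, 0, 0, 0, 0, 0, 0.08, 0]
}}

```text
time_s: 5.9
eef_pos: [0.5294, 0.1662, 0.1827]
eef_rot: [0.001, 0.366, 0.931, 0.0]
wrist_force: [5.2, 2.5, 1.1]
opening: 0.451
grasp_force: 60.1
```

Emit:
{"method": "carry_out", "body": {
  "steps": [0, 0, 0, 0, 0, 0.04, 0, 0, 0, 0, 0, 0, 0.08, 0, 0, 0, 0, 0, 0, 0.08, 0]
}}

```text
time_s: 6.2
eef_pos: [0.5294, 0.1662, 0.1826]
eef_rot: [0.001, 0.403, 0.915, 0.0]
wrist_force: [5.1, 2.9, 2.0]
opening: 0.448
grasp_force: 60.1
```

Run:
```python
from h import *
o=ctrl.get_obs();print(o["torque"],o["wrist_force"],o["q"],o["eef_pos"])
```

```text
[ 0.43483294 -0.87345901 -0.04041666] [5.08415999 2.94703073 2.03561564] [ 9.02107172e-02  2.76488940e-01  1.75686241e+00  1.90956838e-04
  1.10693886e+00 -6.50613469e-01] [0.52940019 0.16621074 0.18255357]
```

Dropped (force 8.7 → 1 N). I'll back off slightly and press.

Emit:
{"method": "carry_out", "body": {
  "steps": [0, 0, 0, 0, 0, -0.04, 0, 0, 0, 0.0005, 0, 0, -0.04, 0, 0, 0, 0.001, 0, 0, -0.04, 0, 0, 0, 0.001, 0, 0, -0.04, 0]
}}

```text
time_s: 6.6
eef_pos: [0.5294, 0.1662, 0.1815]
eef_rot: [0.001, 0.384, 0.923, 0.0]
wrist_force: [4.7, 3.4, 0.9]
opening: 0.449
grasp_force: 60.2
```

Emit:
{"method": "carry_out", "body": {
  "steps": [0, 0, 0.0005, 0, 0, 0, 0, 0, 0, 0.0005, 0, 0, 0, 0]
}}

```text
time_s: 6.8
eef_pos: [0.5294, 0.1662, 0.181]
eef_rot: [0.001, 0.384, 0.923, 0.0]
wrist_force: [5.2, 2.4, 1.3]
opening: 0.452
grasp_force: 60.2
```

Emit:
{"method": "carry_out", "body": {
  "steps": [0, 0, 0.0005, 0, 0, 0, 0, 0, 0, 0.001, 0, 0, 0, 0, 0, 0, 0.0015, 0, 0, 0, 0, 0, 0, 0.002, 0, 0, 0, 0]
}}

```text
time_s: 7.2
eef_pos: [0.5294, 0.1662, 0.1791]
eef_rot: [0.001, 0.384, 0.923, 0.0]
wrist_force: [5.2, 2.9, 1.8]
opening: 0.45
grasp_force: 60.2
```

Emit:
{"method": "carry_out", "body": {
  "steps": [0, 0, 0.0005, 0, 0, 0, 0, 0, 0, 0.001, 0, 0, 0, 0, 0, 0, 0.0015, 0, 0, 0, 0, 0, 0, 0.002, 0, 0, 0, 0]
}}

```text
time_s: 7.6
eef_pos: [0.5294, 0.1662, 0.177]
eef_rot: [0.001, 0.384, 0.923, 0.0]
wrist_force: [5.0, 2.4, 2.6]
opening: 0.447
grasp_force: 60.2
```

Emit:
{"method": "carry_out", "body": {
  "steps": [0, 0, 0.0005, 0, 0, 0, 0, 0, 0, 0.001, 0, 0, 0, 0, 0, 0, 0.0015, 0, 0, 0, 0, 0, 0, 0.0015, 0, 0, 0, 0]
}}

```text
time_s: 8.0
eef_pos: [0.5294, 0.1662, 0.1756]
eef_rot: [0.001, 0.384, 0.923, 0.0]
wrist_force: [5.2, 2.9, 2.5]
opening: 0.45
grasp_force: 60.3
```

Emit:
{"method": "carry_out", "body": {
  "steps": [0, 0, 0.0005, 0, 0, 0, 0, 0, 0, 0.001, 0, 0, 0, 0, 0, 0, 0.001, 0, 0, 0, 0]
}}

```text
time_s: 8.3
eef_pos: [0.5295, 0.1662, 0.1755]
eef_rot: [0.001, 0.384, 0.923, 0.0]
wrist_force: [1.4, 2.6, 9.8]
opening: 0.447
grasp_force: 61.0
```

Emit:
{"method": "carry_out", "body": {
  "steps": [0, 0, 0.0005, 0, 0, 0, 0, 0, 0, 0.0005, 0, 0, 0, 0]
}}

```text
time_s: 8.5
eef_pos: [0.5296, 0.1662, 0.1755]
eef_rot: [0.001, 0.384, 0.923, 0.0]
wrist_force: [-0.3, 2.0, 13.1]
opening: 0.451
grasp_force: 61.4
```

It's a hard stop: no give while the force rose 9.8 → 13.1 N. I'll ease the press and turn clockwise.

Emit:
{"method": "carry_out", "body": {
  "steps": [0, 0, -0.0005, 0, 0, 0, 0, 0, 0, -0.001, 0, 0, 0.09, 0, 0, 0, -0.001, 0, 0, 0.18, 0, 0, 0, -0.001, 0, 0, 0.27, 0, 0, 0, -0.001, 0, 0, 0.36, 0, 0, 0, -0.001, 0, 0, 0.45, 0, 0, 0, -0.001, 0, 0, 0.54, 0, 0, 0, -0.001, 0, 0, 0.63, 0, 0, 0, -0.001, 0, 0, 0.72, 0, 0, 0, -0.001, 0, 0, 0.81, 0, 0, 0, -0.001, 0, 0, 0.9, 0, 0, 0, -0.001, 0, 0, 0.9, 0]
}}

```text
time_s: 9.7
eef_pos: [0.5294, 0.1662, 0.1756]
eef_rot: [0.0, 0.748, 0.663, 0.0]
wrist_force: [3.3, 2.9, 6.0]
opening: 0.449
grasp_force: 60.6
```

Run:
```python
from h import *
im,p,C=snap("wrist"); np.savez("/tmp/w3",im=im,C=C)
o=ctrl.get_obs();print(o["torque"],o["wrist_force"],o["q"].round(3),o["eef_pos"],o["opening"])
for r,z in((.056,.07),(.0615,.07)):
  for a in (33.4,):
    print(proj(p,C,[.5288+r*np.cos(np.radians(a)),.1672+r*np.sin(np.radians(a)),z]))
s,_,_=snap("scene");b=cv2.resize(s[120:210,270:370],(444,400),interpolation=cv2.INTER_CUBIC)
cv2.imwrite("pics/e.png",np.hstack([cv2.resize(im,(512*400//384-180,400))[:, :] if 0 else cv2.resize(im,(356,267)) .repeat(1,0)if 0 else im[:, :340][:384], cv2.resize(b,(426,384))])[:,:,::-1])
cv2.imwrite("pics/e.png",im[:,:,::-1])
```

```text
[ 0.37451782 -0.45884896 -0.10622726] [3.30560468 2.48914669 5.83003569] [ 0.09   0.287  1.76  -0.     1.093  0.209] [0.52942527 0.16621274 0.17558872] 0.44951445366139786
[[325.42375887 164.28664827]]
[[332.68076459 158.62221236]]
```

View pics/e.png

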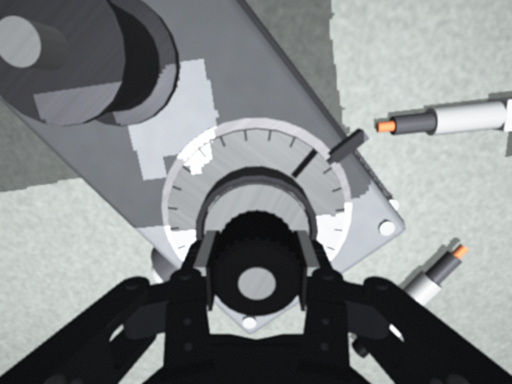

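The dial is driving: the mark runs (294,177)–(315,151) and the pointer (331,160)–(365,133). Measuring the rest by code.

```bash
cat > m.py <<'E'
from h import *
def measure(im,p,C,lo=-20,hi=60):
    # rectify dial plane to polar about centre; dial centre fit from collar-free edge: use pointer geometry
    g=cv2.cvtColor(im,cv2.COLOR_RGB2GRAY).astype(np.float32)
    v,u=np.mgrid[0:384,0:512]; X=onplane(p,C,np.c_[u.ravel(),v.ravel()],.07)[:,:2].reshape(384,512,2)
    return g,X
def blob(g,X,c,rlo,rhi,alo,ahi,th):
    d=X-c; r=np.hypot(d[...,0],d[...,1]); a=np.degrees(np.arctan2(d[...,1],d[...,0]))
    m=(r>rlo)&(r<rhi)&(a>alo)&(a<ahi)&(g<th)
    n,l,s,_=cv2.connectedComponentsWithStats(m.astype(np.uint8)); 
    i=1+np.argmax(s[1:,4]); m=l==i; v,u=np.nonzero(m); P=X[m]
    ax=np.linalg.svd(P-P.mean(0),full_matrices=False)[2][0]; ax*=np.sign(ax@(P.mean(0)-c))
    return P.mean(0),np.degrees(np.arctan2(*(P.mean(0)-c)[::-1])),np.degrees(np.arctan2(ax[1],ax[0])),(r[m].min(),r[m].max()),(u.mean(),v.mean()),m.sum()
E
python3 - <<'E'
from m import *
d=np.load("/tmp/w3.npz");C=d["C"];p=ctrl.camera_params("wrist");g,X=measure(d["im"],p,C)
c=np.array([.5288,.1672])
q=np.argwhere((g>150)); 
for nm,a in(("mark",(.043,.060,25,75,75)),("ptr",(.0615,.09,15,50,75))): print(nm,blob(g,X,c,*a))
# dial edge pts by eye, circle fit
P=onplane(p,C,[(162,206),(257,117),(352,197),(185,152),(325,143)],.07)[:,:2]
print(P)
A=np.c_[2*P,np.ones(len(P))];x=np.linalg.lstsq(A,(P**2).sum(1),rcond=None)[0]; print("dial",x[:2],np.sqrt(x[2]+x[:2]@x[:2]))
E
```

```text
mark (array([0.56455597, 0.20242222]), np.float64(44.56915077559092), np.float64(44.91296245703157), (np.float64(0.043022979172422905), np.float64(0.057155133829066715)), (np.float64(307.12280701754383), np.float64(159.37719298245614)), np.int64(114))
ptr (array([0.58690847, 0.21232319]), np.float64(37.83054169888236), np.float64(42.37701997079737), (np.float64(0.06178268684100676), np.float64(0.08432611405514545)), (np.float64(343.1798245614035), np.float64(138.94298245614036)), np.int64(228))
[[0.46986959 0.18306152]
 [0.53717876 0.23119784]
 [0.591427   0.17458804]
 [0.49139685 0.21587091]
 [0.57594189 0.2111988 ]]
dial [0.53041294 0.16959395] 0.06148659139862056
```

Emit:
{"method": "carry_out", "body": {
  "steps": [0, 0, 0, 0, 0, 0.06, 0, 0, 0, 0, 0, 0, 0.12, 0, 0, 0, 0, 0, 0, 0.16, 0, 0, 0, 0, 0, 0, 0.16, 0, 0, 0, 0, 0, 0, 0.16, 0]
}}

```text
time_s: 10.3
eef_pos: [0.5294, 0.1662, 0.1756]
eef_rot: [0.0, 0.798, 0.602, 0.001]
wrist_force: [3.5, 2.9, 4.5]
opening: 0.45
grasp_force: 60.6
```

Run:
```python
from m import *
im,p,C=snap("wrist"); np.savez("/tmp/w4",im=im,C=C);g,X=measure(im,p,C)
c=np.array([.5288,.1672])
print(blob(g,X,c,.043,.060,25,50,75))
# rectified top view 0.2mm/px, x = world, window along pointer
a=np.radians(33.5);ex=np.array([np.cos(a),np.sin(a)]);ey=np.array([-ex[1],ex[0]])
s,t=np.meshgrid(np.linspace(.03,.095,650),np.linspace(.025,-.025,500))
W=np.dstack([c[0]+s*ex[0]+t*ey[0],c[1]+s*ex[1]+t*ey[1],np.full_like(s,.07)]).reshape(-1,3)
uv=proj(p,C,W).reshape(500,650,2).astype(np.float32)
cv2.imwrite("pics/f.png",cv2.remap(im,uv[...,0],uv[...,1],cv2.INTER_CUBIC)[:,:,::-1])
```

```text
(array([0.56984854, 0.19672631]), np.float64(35.727552774205094), np.float64(35.07484125477181), (np.float64(0.04303289817698004), np.float64(0.0596199250670946)), (np.float64(307.15), np.float64(158.80833333333334)), np.int64(120))
```

View pics/f.png

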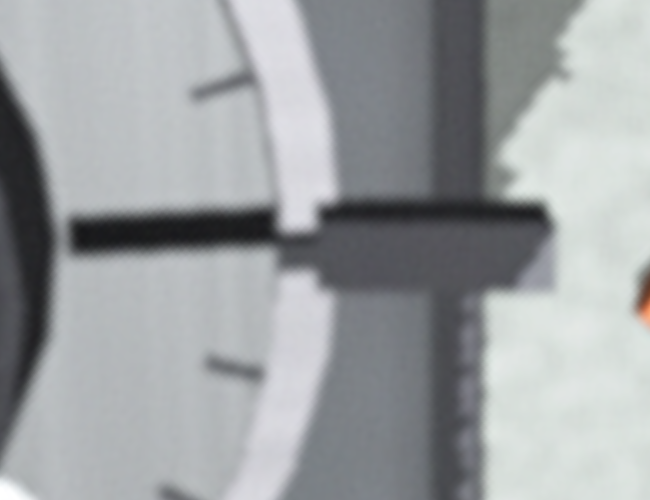

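The mark stands about 2.8 mm above the pointer axis at 56 mm radius, so about 0.048 rad remains.

Emit:
{"method": "carry_out", "body": {
  "steps": [0, 0, 0, 0, 0, 0.025, 0, 0, 0, 0, 0, 0, 0.05, 0, 0, 0, 0, 0, 0, 0.05, 0, 0, 0, 0, 0, 0, 0.05, 0, 0, 0, 0, 0, 0, 0.05, 0]
}}

```text
time_s: 10.85
eef_pos: [0.5294, 0.1662, 0.1756]
eef_rot: [0.0, 0.813, 0.582, 0.001]
wrist_force: [3.6, 3.1, 5.0]
opening: 0.449
grasp_force: 60.6
```

```bash
cat > v.py <<'E'
import sys
from m import *
im,p,C=snap("wrist")
c=np.array([.5288,.1672]);a=np.radians(33.5);ex=np.array([np.cos(a),np.sin(a)]);ey=np.array([-ex[1],ex[0]])
s,t=np.meshgrid(np.linspace(.03,.095,650),np.linspace(.025,-.025,500))
W=np.dstack([c[0]+s*ex[0]+t*ey[0],c[1]+s*ex[1]+t*ey[1],np.full_like(s,.07)]).reshape(-1,3)
uv=proj(p,C,W).reshape(500,650,2).astype(np.float32)
I=cv2.remap(im,uv[...,0],uv[...,1],cv2.INTER_CUBIC);cv2.imwrite(sys.argv[1],I[:,:,::-1])
g=cv2.cvtColor(I,cv2.COLOR_RGB2GRAY)
for x in(100,150,200,250,300,350,420): 
    r=np.nonzero(g[180:320,x]<(90 if x<280 else 120))[0]+180; print(x,r.min() if len(r) else 0,r.max() if len(r) else 0,r.mean())
o=ctrl.get_obs();print(o["torque"],o["wrist_force"],o["eef_pos"])
E
python3 v.py pics/g.png
```

```text
100 236 269 252.5
150 236 269 252.5
200 236 268 252.0
250 236 270 253.0
300 235 266 250.5
350 195 296 245.5
420 180 319 249.5
[ 0.34114124 -0.46940579  0.07546365] [3.09950702 2.84304056 6.56757821] [0.52946953 0.16623144 0.17563583]
```

View pics/g.png

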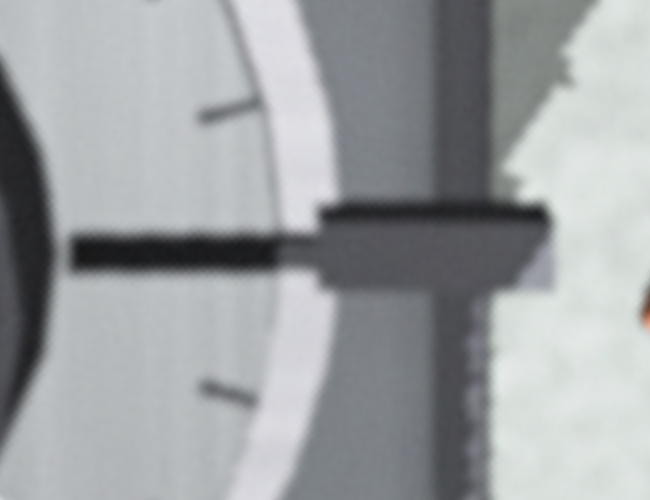

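The mark is aligned with the pointer to about 0.2°. I'll press lightly to confirm it's home, then open and lift.

Emit:
{"method": "carry_out", "body": {
  "steps": [0, 0, 0.0005, 0, 0, 0, 0, 0, 0, 0.001, 0, 0, 0, 0, 0, 0, 0.001, 0, 0, 0, 0]
}}

```text
time_s: 11.2
eef_pos: [0.5295, 0.1663, 0.1755]
eef_rot: [0.0, 0.813, 0.582, 0.001]
wrist_force: [0.2, 1.9, 13.2]
opening: 0.448
grasp_force: 61.4
```

Emit:
{"method": "carry_out", "body": {
  "steps": [0, 0, 0, 0, 0, 0, 0.5, 0, 0, 0, 0, 0, 0, 0.7, 0, 0, 0, 0, 0, 0, 1, 0, 0, 0, 0, 0, 0, 1, 0, 0, 0, 0, 0, 0, 1, 0, 0, 0, 0, 0, 0, 1, 0, 0, 0, 0, 0, 0, 1, 0, 0, 0, 0, 0, 0, 1]
}}

```text
time_s: 12.0
eef_pos: [0.5289, 0.1661, 0.1739]
eef_rot: [-0.0, 0.813, 0.582, -0.0]
wrist_force: [-0.2, 0.7, -0.3]
opening: 1.001
grasp_force: 0.0
```

Emit:
{"method": "carry_out", "body": {
  "steps": [0, 0, -0.02, 0, 0, 0, 1, 0, 0, -0.05, 0, 0, 0, 1, 0, 0, -0.09, 0, 0, 0, 1, -0.03, 0, -0.12, 0, 0, 0, 1, -0.06, 0, -0.12, 0, 0, 0, 1, -0.06, 0, -0.12, 0, 0, 0, 1, -0.06, 0, -0.12, 0, 0, 0, 1]
}}

```text
time_s: 12.7
eef_pos: [0.5095, 0.1091, 0.2939]
eef_rot: [-0.0, 0.813, 0.582, 0.0]
wrist_force: [0.2, 0.5, -0.7]
opening: 1.0
grasp_force: 0.0
```

```bash
python3 v.py pics/i.png
python3 - <<'E'
from h import *
im,p,C=snap("wrist");s,ps,Cs=snap("side");sc,pc,Cc=snap("scene")
np.savez("/tmp/w5",im=im,C=C)
# predicted knob top centre / flange pixels for home vs raised
for n,P,K in(("wrist",p,C),("side",ps,Cs),("scene",pc,Cc)):
    print(n,[proj(P,K,[.5293,.1675,z])[0].round(1).tolist() for z in(.137,.139,.152)])
a=cv2.convertScaleAbs(cv2.resize(s[100:210,150:290],(400,314),interpolation=cv2.INTER_CUBIC),alpha=1.6)
b=cv2.resize(sc[130:240,255:395],(400,314),interpolation=cv2.INTER_CUBIC)
w=cv2.resize(im,(400,300))
I=cv2.imread("pics/i.png")[:,:,::-1]
cv2.imwrite("pics/j.png",np.vstack([np.hstack([b,a])[:300],np.hstack([w,cv2.resize(I,(400,300))])])[:,:,::-1])
E
```

```text
100 231 267 249.0
150 230 266 248.0
200 230 267 248.5
250 230 267 248.5
300 231 273 252.0
350 180 301 240.5
420 180 319 249.5
[ 0.05080524  0.0086252  -0.00566354] [ 0.28558939  1.1242271  -0.41303098] [0.50952986 0.10951226 0.29360199]
wrist [[257.3, 116.9], [257.3, 117.2], [257.4, 118.7]]
side [[209.0, 146.5], [208.9, 145.9], [208.5, 142.2]]
scene [[315.2, 159.0], [315.2, 158.3], [315.6, 153.7]]
```

View pics/j.png

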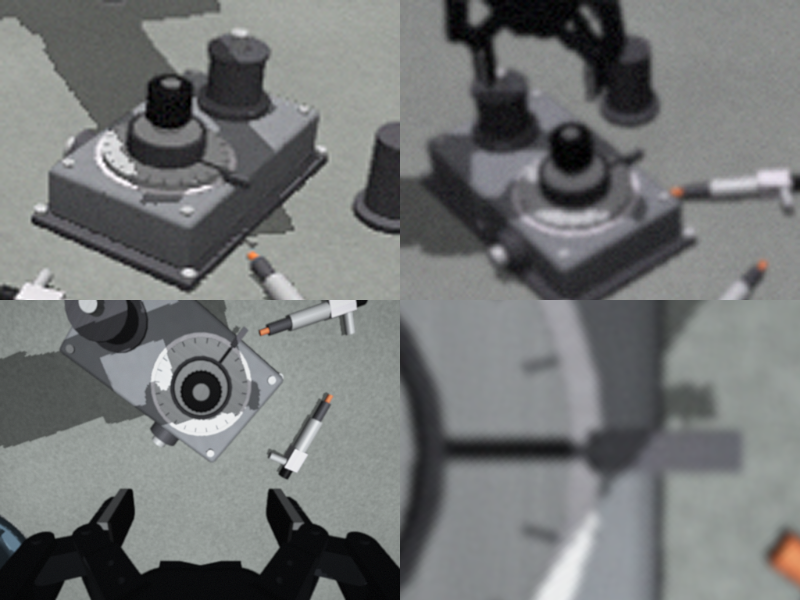

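The released knob's top is at scene row 158.7 (home predicts 159.0, raised 153.7). The mark lines up with the pointer to about 0.2°, and the bystanders haven't moved.

```bash
python3 -c "
from bench import ctrl
print(ctrl.hand_in())"
```

```text
the job is handed in; nothing more can be done
None
```

The job is handed in: the knob is fully home in mesh (highest press I read was about 13 N), the long mark lines up with the pointer to about 0.2°, and the gripper is clear with the injectors and holder left where they were.

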